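# Dowel the bush to its bearing housing

## Task

Lock the loose brass bush to the bearing housing with the dowel pin: turn the bush until its hole comes over the hidden dowel hole beneath the flange, and put the pin through both until its head sits on the flange. Feel for the hole gently and never force the pin; leave the pin home and released, and do not disturb the other things on the bench.

Things in the scene. Friction and masses are not known exactly. Their poses are not given: they have to be found in the camera images.
- housing: Grey bearing housing fixed to the bench: round foot 128 mm across, 14 mm high; barrel 104 mm across, 50 mm high; a steel shaft end 33 mm across stands in its middle to 64 mm above the bench. Origin at the centre of its underside, z up: the axis the bush turns on. Its x axis points out to the one upright rib (14 mm wide, reaching 63 mm from the axis) on the barrel's side.
- seat_top (a point): On the housing's axis, 50 mm above the bench: the level of the flat steel seat under the brass flange. The seat is fixed and has one upright dowel hole, 15 mm across, 34 mm deep, centred 34 mm from the axis. The flange hides it; it lies somewhere within 30 degrees to either side of the rib.
- bush (a joint): Angle of the brass bush, rad, counter-clockwise from above; 0 when its hole is exactly over the rib. The bush is a flat brass flange 100 mm across, top 60 mm and underside 50 mm above the bench, held down but free to turn against slight friction (about 1.5 N pushed at its hole); it stays where it is left.
- bush_hole (a point): Centre of the mouth of the bush's one through hole, in the flange's top face: 14 mm across, 10 mm deep, 34 mm from the axis. A pin put in it stands on the seat, 50 mm above the bench, unless the dowel hole is beneath; moving the pin sideways on a 34 mm circle drags the bush round.
- pin: Loose steel dowel pin, 76 mm long, about 90 g: shank 12 mm across and 40 mm long with a chamfered point, then a round knurled head 20 mm across and 36 mm high; held there, it can pivot in a weak grip. Origin at the point's end on the axis, z along the axis to the head. It starts upright in pin_stand with its point 6 mm and its head 46 to 82 mm above the bench.
- pin_shoulder (a point): On the pin's axis, underside of its head, 40 mm from the point. With the pin home it lies at the flange's top, 60 mm above the bench; with the pin standing on the seat it is 90 mm above the bench.
- pin_stand: Steel block 56x56x36 mm, fixed to the bench, with an upright hole 14 mm across and 30 mm deep in the middle of its top, in which the pin starts. To the right of the housing stand fixed things to go round or over: a heap of black bolts, a bar leaning on the vise, the vise (up to about 0.3 m high). Origin at the centre of its underside, z up.
- bearing: Bystander: loose ball bearing lying flat near the front edge, 72 mm across, 18 mm high. Origin at the centre of its underside.
- elbow_fitting: Bystander: loose black pipe elbow with two yellowish nuts, 63x82x44 mm. Origin under its centre.
Not all that is in view belongs to the job. Several things have the shape of the pin; the one meant has the colours described above.

How it is judged:
By the outcome, as a careful person would: the job done as asked, in the order asked, and still so for the second after the job is handed in, with the robot touching nothing.
It also fails if it takes over 72 s, if anything falls off the work surface, if the arm or the gripper's body presses on something with over 40 N, if the wrist force passes 120 N, or if a joint passes its speed limit or range.

## Robot

A 6-joint arm with a two-finger parallel gripper is mounted at the origin on a cart in front of the work surface, level with it; the furniture and walls round the work are solid. World frame = base frame: x ahead of the robot, y to its left, z up, the work surface at z = 0. Lengths are in m, angles in rad, forces in N, time in s.
With the tool pointing down it reaches from about 0.275 to 1 m from the base axis. Payload 8.4 kg.
Tool frame: the origin (TCP) lies midway between the tips of the shut fingers; the grasp point (between the pads) lies 19 mm behind it (arm.tcp_to_grasp is the distance from the TCP to the grasp point, in m); y points along the fingers, z is the direction in which the jaws open and shut, and the axes are right-handed (so a half turn about y gives the same grasp; the last joint's range is limited). The gripper opens to 85 mm and grips with 20 to 120 N. Pads are 22 mm wide; open, the fingers measure 114 mm over their backs; the gripper's body (76 mm by 85 mm) begins 54 mm behind the grasp point. The pads swing forward as they close: fully open they stand 13 mm farther back than shut.
Start: joints at [1.257, 0.353, 1.633, -0, 1.155, -0.002], TCP at [0.192, 0.595, 0.231] pointing down, gripper open.
Joint ranges: [-2.63, 2.63], [-0.92, 2.1], [0.06, 2.66], [-1.3, 4.44], [0, 2.69], [-3.02, 3.02]. Speed limits (rad/s): [2.22, 2.22, 2.79, 3.14, 3.14, 3.14].

## Interface

Orientations are given as [roll, pitch, yaw] about the fixed x, y, z axes, in that order (R = Rz(yaw) Ry(pitch) Rx(roll)).
In Python, from station import arm gives the robot as it stands. The module is installed in compiled form; this text tells all that it offers.
- The arm moves only by the tool send_rows, never from a script. Its arguments are lists of equal length, an entry for each row: "delta_rot": the turn, a rotation vector about the world's x, y, z in degrees, a list of three; "delta_pos": the shift along the world's x, y, z in m, a list of three; "fingers": the finger opening in m, from 0 to 0.0854. In form: {"delta_rot": [[rx, ry, rz], ...], "delta_pos": [[x, y, z], ...], "fingers": [fingers, ...]}. A call has 1 to 10 rows; each row is the pose to reach, as a shift and turn from the pose measured when the call began; what a row does not reach only later rows make up. A row lasts 1/10 s, in which the tool goes at most 50 mm and 8.59 degrees, less where a joint would pass 70% of its speed; a pose out of reach is approached as far as the arm can. A call with a gripper value outside its range is refused whole. The fingers move at their own pace and stop on an object; "squeeze" is the grip in N (left out, the last holds). Time passes only in rows, so rows that repeat a pose let the fingers close. It gives the time, the measured TCP pose, the force and the opening at its end, in the units of the state.
- arm.read_state(): the state, without advancing time (a new reading comes with each control period).
- arm.snapshot(name): name is "side" or "top"; returns (picture, depth): 400x640x3 uint8, red, green, blue; 400x640 float32, m along the optical axis (not along the pixel's ray), 0 where there is no reading.
- arm.camera_params(name): a dict with "vfov" (degrees; the focal length in pixels is half the picture's height over the tangent of half this angle, whatever the lens; pixels are square), "cx", "cy" (the principal point, pixels), "eye" and "attitude" of the camera in the world. Camera axes: x right, y up, looking along -z (the intrinsics and any distortion apply to the point x, -y, -z); pixel columns grow to the right and rows downward; lengths in m; the calibration is good to about 2 mm. A picture is of the moment at which its call begins. camera_params takes no time and is no camera call.
- arm.job_done(): hands the job in, once; it reports no verdict.
The state is a dict: "time_s": time; "qpos": joint angles; "joint_velocities": joint speeds; "tau": joint torques, N m; "tool_pos": TCP position; "eef_rot": TCP orientation; "ft_force": force on the tool from outside, world axes, zero at the start; "ft_torque": the same for the moment, N m; "grip_width": finger opening in m.
Only numpy, scipy, OpenCV 4.12 (cv2) and the standard library are available. Lean on these libraries where they do the work, as an engineer would, in place of code of your own. Each camera call takes 0.05 s, during which the arm holds its last target. There are 200 camera calls.

## Working session

There is one attempt and no reset: what is moved stays moved. The work goes in short steps, Python scripts to look and compute and a tool call to move; the robot and the scene stay as the last step left them, time stands still between calls to the robot, and variables do not carry over. Pictures are saved under pics/ and viewed, about 8 in all and at most 12, crops included, and the job is handed in when it is done.

Besides the shell and the picture viewer there is one more tool, called after ">>>" in YAML: its name, and indented under it one key for each argument. send_rows: Moves the arm, as the interface text tells. Its arguments: {"type":"object","properties":{"delta_rot":{"type":"array"},"delta_pos":{"type":"array"},"fingers":{"type":"array"},"squeeze":{"type":"number"}},"required":["delta_rot","delta_pos","fingers"]}

```bash
mkdir -p pics
cat > h.py <<'E'
import numpy as np, cv2
from station import arm
def snap(n,tag):
    p,d=arm.snapshot(n); cv2.imwrite(f'pics/{tag}.png',p[:,:,::-1]); np.savez(f'{tag}.npz',p=p,d=d); return p,d
def cam(n):
    c=arm.camera_params(n); return c
def Rm(c):
    a=np.array(c['attitude'],float)
    if a.shape==(3,3): return a
    if a.size==3:
        from scipy.spatial.transform import Rotation as R
        return R.from_euler('xyz',a).as_matrix()
    raise Exception(a)
def ray(n,u,v):
    c=cam(n); f=200/np.tan(np.radians(c['vfov'])/2)
    u=np.asarray(u,float);v=np.asarray(v,float)
    return np.array(c['eye']), np.stack([(u-c['cx'])/f,-(v-c['cy'])/f,-np.ones_like(u)],-1)@Rm(c).T
def plane(n,u,v,z):
    e,r=ray(n,u,v); return e+r*((z-e[2])/r[...,2])[...,None]
def pts(n,d,u,v):
    e,r=ray(n,u,v); return e+r*d[np.asarray(v,int),np.asarray(u,int)][...,None]
E
python3 - <<'E'
from h import *
for n in('side','top'):
    print(n,arm.camera_params(n)); snap(n,n+'0')
print(arm.read_state())
E
```

```text
side {'vfov': 50.25011007970818, 'cx': 310.79863707959504, 'cy': 200.40789818797407, 'eye': array([0.47543171, 0.96742372, 0.44260851]), 'attitude': array([ 1.10242519e+00, -9.63836132e-05, -3.12497523e+00])}
top {'vfov': 56.57187747197832, 'cx': 326.58812463867065, 'cy': 205.89892690911685, 'eye': array([0.34625809, 0.21050968, 0.90880208]), 'attitude': array([ 0.16328982, -0.00317471, -1.55930243])}
{'time_s': 0.1, 'qpos': array([ 1.25661530e+00,  3.53566411e-01,  1.63404410e+00,  1.30650863e-05,
        1.15519800e+00, -2.41048985e-03]), 'joint_velocities': array([-0.00073866, -0.00141346, -0.00328859, -0.00047496, -0.00197094,
       -0.00074494]), 'tau': array([-1.25852705e-03, -6.06361628e+01, -3.42818820e+01, -6.54151131e-05,
        3.88270011e-03,  1.39514700e-05]), 'tool_pos': array([0.19158878, 0.59447299, 0.23065125]), 'eef_rot': array([-1.57201215e+00,  1.48772641e-05, -3.11775827e-01]), 'ft_force': array([-0.11435209, -0.21723402, -0.36409344]), 'ft_torque': array([ 0.0022635 , -0.00209192,  0.00134795]), 'grip_width': 0.08553727153211135}
```

View pics/side0.png

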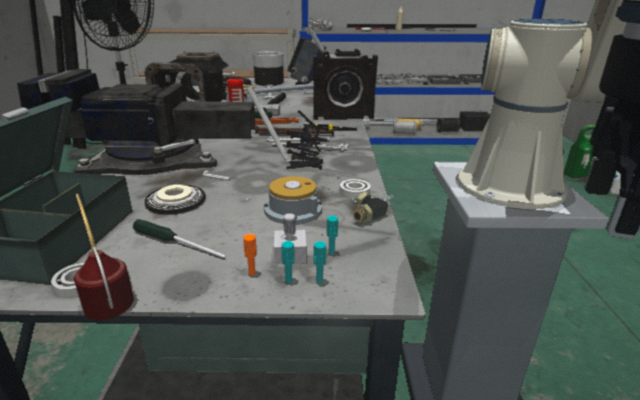

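View pics/top0.png

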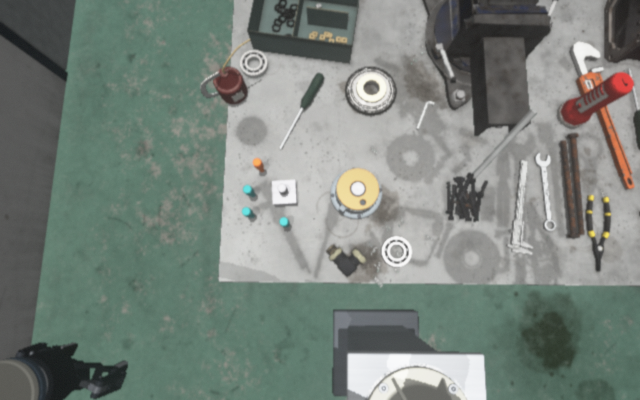

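The side view shows a grey pin in the white block at (290,222), three teal pins at (289,262), (320,262) and (332,234), and an orange one at (250,255). In the top view the grey pin is at (284,190), the teal ones at (249,189), (247,212) and (285,222), and the orange one at (258,163). The steel-coloured pin standing in the block fits the description, so I'm confirming it in one crop.

Run:
```python
from h import *
t=np.load('top0.npz');s=np.load('side0.npz')
p=t['p'];d=t['d']
hsv=cv2.cvtColor(p,cv2.COLOR_RGB2HSV)
m=((hsv[...,0]>12)&(hsv[...,0]<32)&(hsv[...,1]>70)&(hsv[...,2]>120)).astype(np.uint8)
m[:, :320]=0;m[:,395:]=0;m[:160]=0;m[230:]=0
c=max(cv2.findContours(m,cv2.RETR_EXTERNAL,cv2.CHAIN_APPROX_NONE)[0],key=cv2.contourArea)[:,0]
P=plane('top',c[:,0]+.0,c[:,1]+.0,.06)
h=cv2.convexHull(P[:,:2].astype(np.float32)*1000); print('brass circle mm',cv2.minEnclosingCircle(h), cv2.fitEllipse(h))
# head top: depth points near pin
v,u=np.mgrid[170:215,260:305]; u=u.ravel();v=v.ravel(); Q=pts('top',d,u,v)
k=(Q[:,2]>.072)&(Q[:,2]<.1); print('pin pts',k.sum(),Q[k].mean(0),Q[k].min(0),Q[k].max(0))
k=(Q[:,2]>.028)&(Q[:,2]<.044); print('stand',k.sum(),Q[k].mean(0),cv2.minAreaRect((Q[k][:,:2]*1000).astype(np.float32)))
v,u=np.mgrid[150:230,315:400]; u=u.ravel();v=v.ravel(); Q=pts('top',d,u,v); k=(Q[:,2]>.055)&(Q[:,2]<.068);print('flange depth',k.sum(),Q[k].mean(0),Q[k].min(0),Q[k].max(0))
a=cv2.resize(p[150:235,225:395][:,:,::-1],None,fx=4.5,fy=4.5,interpolation=cv2.INTER_CUBIC)
b=cv2.resize(s['p'][170:290,230:400][:,:,::-1],None,fx=4.5,fy=4.5,interpolation=cv2.INTER_CUBIC)
cv2.imwrite('pics/crop0.png',cv2.resize(np.vstack([a,b[:, :a.shape[1]]]),None,fx=.62,fy=.62,interpolation=cv2.INTER_AREA))
```

```text
brass circle mm ((527.7372436523438, 138.35903930664062), 49.75545120239258) ((527.7420654296875, 138.14236450195312), (97.53414154052734, 98.43310546875), 86.02153015136719)
pin pts 67 [0.52388339 0.31201788 0.08064562] [0.51490632 0.30282422 0.07217946] [0.53476318 0.32104659 0.08509878]
stand 465 [0.52303453 0.31202942 0.03537993] ((524.6143798828125, 312.8105773925781), (56.83880615234375, 56.19309997558594), 3.8137898445129395)
flange depth 1364 [0.52930374 0.1385687  0.06001591] [0.4798822  0.08962703 0.05507018] [0.57821901 0.1879689  0.06680241]
```

View pics/crop0.png

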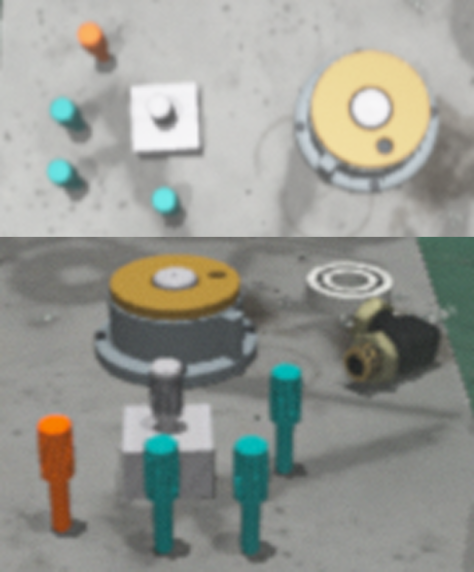

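Run:
```python
from h import *
t=np.load('top0.npz');s=np.load('side0.npz');C=np.array([.5284,.1384])
for n,z in(('top',t),('side',s)):
    v,u=np.mgrid[0:400,0:640];u=u.ravel();v=v.ravel();Q=pts(n,z['d'],u,v)
    r=np.hypot(*(Q[:,:2]-C).T);a=np.degrees(np.arctan2(Q[:,1]-C[1],Q[:,0]-C[0]))%360
    k=(r>.055)&(r<.066)&(Q[:,2]>.02)&(Q[:,2]<.05)
    print(n,[(round(x),round(y*1e3),round(w*1e3)) for x,y,w in sorted(zip(a[k],r[k],Q[k,2]))])
g=cv2.cvtColor(t['p'],cv2.COLOR_RGB2GRAY).astype(float)
v,u=np.mgrid[194:211,354:373];w=np.clip(130-g[194:211,354:373],0,None)
print(np.round(g[194:211:2,354:373:2]))
hu,hv=(u*w).sum()/w.sum(),(v*w).sum()/w.sum();H=plane('top',np.array(hu),np.array(hv),.059)
print(hu,hv,H,np.hypot(*(H[:2]-C)),np.degrees(np.arctan2(*(H[:2]-C)[::-1]))%360)
# hole in side
g=cv2.cvtColor(s['p'],cv2.COLOR_RGB2GRAY).astype(float);e=(230+217/2.79,170+(273-236)/2.79);print(e,plane('side',np.array(e[0]),np.array(e[1]),.06))
v,u=np.mgrid[178:190,300:316];w=np.clip(95-g[178:190,300:316],0,None);print(np.round(g[178:190,300:316]))
```

```text
top [(135, 59, 45), (135, 56, 48), (137, 58, 50), (138, 62, 41), (138, 62, 24), (139, 56, 48), (140, 62, 48), (140, 58, 49), (141, 55, 49), (141, 62, 40), (141, 62, 22), (142, 57, 48), (143, 62, 47), (144, 61, 31), (144, 59, 49), (144, 55, 48), (145, 61, 49), (145, 57, 47), (146, 62, 46), (147, 62, 30), (147, 59, 46), (147, 56, 47), (148, 61, 44), (148, 60, 24), (148, 57, 42)]
side [(54, 55, 41), (65, 55, 47), (76, 55, 35), (77, 56, 40), (78, 55, 21), (81, 56, 36), (92, 56, 41), (109, 55, 25), (116, 55, 24), (131, 61, 29), (132, 57, 39), (132, 63, 25), (132, 57, 24), (133, 60, 49), (133, 60, 44), (133, 56, 45), (133, 56, 33), (133, 56, 40), (133, 62, 45), (133, 59, 46), (133, 62, 40), (133, 56, 35), (134, 65, 34), (134, 59, 34), (134, 55, 47), (134, 58, 41), (134, 61, 49), (134, 55, 49), (134, 58, 36), (134, 61, 42), (134, 58, 50), (134, 58, 22), (134, 61, 32), (134, 58, 24), (134, 61, 46), (134, 61, 27), (135, 61, 37), (135, 57, 31), (135, 57, 28), (135, 63, 26), (135, 57, 38), (135, 63, 47), (135, 60, 34), (135, 63, 35), (135, 63, 42), (135, 63, 30), (135, 60, 24), (135, 63, 49), (
[... 1732 characters left out ...]
. 133.
  119. 111.]
 [149. 149. 149. 146. 142. 128. 119. 116. 116. 118. 129. 143. 149. 146.
  131. 116.]
 [147. 145. 149. 147. 124. 103.  91.  85.  91.  91. 104. 135. 145. 149.
  144. 125.]
 [137. 135. 145. 150. 134. 117. 103. 102. 100. 107. 121. 140. 150. 148.
  147. 135.]
 [116. 126. 145. 151. 150. 144. 144. 144. 142. 144. 145. 148. 149. 152.
  149. 142.]
 [107. 127. 145. 151. 154. 151. 149. 152. 149. 150. 150. 149. 151. 152.
  148. 132.]
 [123. 137. 149. 149. 153. 150. 150. 148. 148. 152. 148. 148. 151. 151.
  145. 123.]
 [148. 150. 149. 151. 149. 151. 150. 149. 150. 150. 151. 153. 152. 147.
  135. 108.]
 [150. 151. 153. 149. 152. 153. 150. 151. 149. 150. 151. 149. 149. 135.
  109.  93.]]
```

The crop confirms it: the only steel-coloured pin stands in the white block, with the teal and orange ones as decoys. The brass hole is at top (362.7,201.5) and the rib is near 140° in the world. I'll approach the pin now.

>>> send_rows:
  delta_rot:
    - [0, 0, 0]
    - [0, 0, 0]
    - [0, 0, 0]
    - [0, 0, 0]
    - [0, 0, 0]
    - [0, 0, 0]
    - [0, 0, 0]
    - [0, 0, 0]
    - [0, 0, 0]
    - [0, 0, 0]
  delta_pos:
    - [0.332, -0.282, 0]
    - [0.332, -0.282, 0]
    - [0.332, -0.282, 0]
    - [0.332, -0.282, 0]
    - [0.332, -0.282, 0]
    - [0.332, -0.282, 0]
    - [0.332, -0.282, 0]
    - [0.332, -0.282, 0]
    - [0.332, -0.282, 0]
    - [0.332, -0.282, 0]
  fingers: [0.045, 0.045, 0.045, 0.045, 0.045, 0.045, 0.045, 0.045, 0.045, 0.045]
  squeeze: 60

```text
time_s: 1.1
tool_pos: [0.5265, 0.3094, 0.2302]
eef_rot: [-1.573, -0.001, -0.316]
ft_force: [-0.3, 0.6, -0.3]
grip_width: 0.0447
```

Run:
```python
from h import *
print(plane('top',np.array(362.7),np.array(201.5),.059),plane('side',np.array(307.6),np.array(183.2),.059))
s=arm.read_state();print(s['time_s'],s['tool_pos'],s['eef_rot'],s['grip_width'],s['ft_force'],s['qpos'])
```

```text
[0.4976531  0.12567226 0.059     ] [0.49629044 0.12687892 0.059     ]
1.1 [0.52649173 0.30936511 0.23022908] [-1.57276693e+00 -9.34141340e-04 -3.15722487e-01] 0.04469490486230365 [-0.2941838   0.57105295 -0.25180273] [ 0.5299194   0.33232367  1.66578125 -0.00220346  1.14434388 -0.72424121]
```

>>> send_rows:
  delta_rot:
    - [0, 0, 0]
    - [0, 0, 0]
    - [0, 0, 0]
    - [0, 0, 0]
    - [0, 0, 0]
  delta_pos:
    - [-0.0025, 0.003, -0.04]
    - [-0.0025, 0.003, -0.08]
    - [-0.0025, 0.003, -0.12]
    - [-0.0025, 0.003, -0.13]
    - [-0.0025, 0.003, -0.13]
  fingers: [0.045, 0.045, 0.045, 0.045, 0.045]

```text
time_s: 1.6
tool_pos: [0.5225, 0.3122, 0.0989]
eef_rot: [-1.575, 0.002, -0.315]
ft_force: [0.5, 0.7, 1.4]
grip_width: 0.0449
```

Run:
```python
from h import *
s=arm.read_state();print(s['tool_pos'],s['eef_rot'],s['ft_force'])
p,d=snap('side','side1');q,_=snap('top','top1')
a=cv2.resize(p[170:290,230:360][:,:,::-1],None,fx=4,fy=4,interpolation=cv2.INTER_CUBIC)
b=cv2.resize(q[150:270,225:355][:,:,::-1],None,fx=2.3,fy=4,interpolation=cv2.INTER_CUBIC)
cv2.imwrite('pics/c1.png',np.hstack([a,b])[:, :800])
```

```text
[0.52252275 0.31223702 0.09885696] [-1.57548172e+00  1.57189651e-03 -3.15208507e-01] [0.54086329 0.65265313 1.42954466]
```

View pics/c1.png

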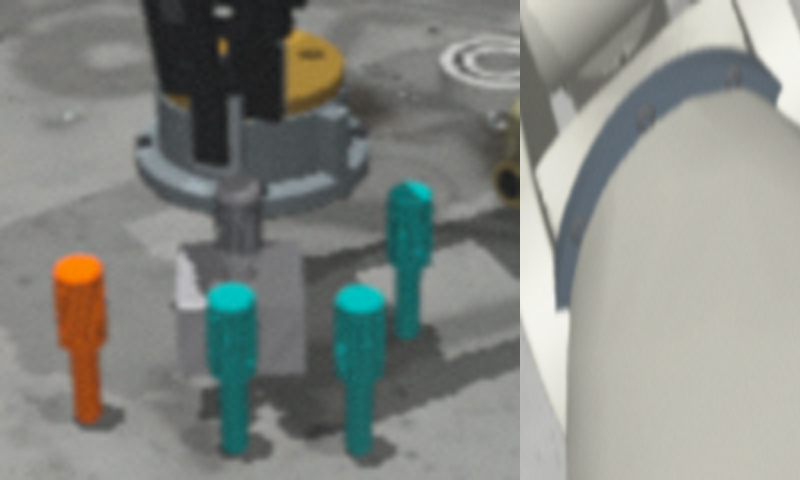

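The fingers straddle the pin head (crop pixel 238,190; the gap is just above it). I'll descend and grip.

>>> send_rows:
  delta_rot:
    - [0, 0, 0]
    - [0, 0, 0]
    - [0, 0, 0]
    - [0, 0, 0]
    - [0, 0, 0]
    - [0, 0, 0]
    - [0, 0, 0]
    - [0, 0, 0]
    - [0, 0, 0]
    - [0, 0, 0]
  delta_pos:
    - [0.0015, 0, -0.015]
    - [0.0015, 0, -0.03]
    - [0.0015, 0, -0.045]
    - [0.0015, 0, -0.046]
    - [0.0015, 0, -0.046]
    - [0.0015, 0, -0.046]
    - [0.0015, 0, -0.046]
    - [0.0015, 0, -0.046]
    - [0.0015, 0, -0.046]
    - [0.0015, 0, -0.046]
  fingers: [0.045, 0.045, 0.045, 0.045, 0.03, 0.02, 0.01, 0.01, 0.01, 0.01]
  squeeze: 40

```text
time_s: 2.7
tool_pos: [0.5263, 0.3133, 0.056]
eef_rot: [-1.571, -0.002, -0.315]
ft_force: [-0.8, 0.5, 1.5]
grip_width: 0.0187
```

Run:
```python
from h import *
s=arm.read_state();print(s['tool_pos'],s['eef_rot'],s['ft_force'],s['ft_torque'])
```

```text
[0.52631876 0.31332576 0.05602263] [-1.57108786 -0.00237589 -0.3153484 ] [-0.76677026  0.45131225  1.46185896] [-0.07779271  0.03732314  0.02842513]
```

>>> send_rows:
  delta_rot:
    - [0, 0, 0]
    - [0, 0, 0]
    - [0, 0, 0]
    - [0, 0, 0]
    - [0, 0, 0]
    - [0, 0, 0]
    - [0, 0, 0]
  delta_pos:
    - [0, 0, 0]
    - [0, 0, 0.015]
    - [0, 0, 0.03]
    - [0, 0, 0.05]
    - [0, 0, 0.07]
    - [0, 0, 0.09]
    - [0, 0, 0.09]
  fingers: [0.01, 0.01, 0.01, 0.01, 0.01, 0.01, 0.01]
  squeeze: 80

```text
time_s: 3.4
tool_pos: [0.5282, 0.3145, 0.1503]
eef_rot: [-1.566, -0.006, -0.315]
ft_force: [0.4, 0.0, -1.0]
grip_width: 0.0174
```

Run:
```python
from h import *
s=arm.read_state();print(s['tool_pos'],s['eef_rot'],s['ft_force'],s['ft_torque'])
p,d=snap('side','side2')
v,u=np.mgrid[150:260,250:340];u=u.ravel();v=v.ravel();Q=pts('side',d,u,v)
k=(np.hypot(Q[:,0]-.526,Q[:,1]-.313)<.03)&(Q[:,2]>.085)&(Q[:,2]<.135)
for z in np.arange(.085,.135,.005):
    j=k&(abs(Q[:,2]-z)<.0025); print(round(z,3),j.sum(),Q[j].mean(0) if j.any() else '', np.ptp(Q[j],0) if j.any() else '')
cv2.imwrite('pics/c2.png',cv2.resize(p[110:270,220:400][:,:,::-1],None,fx=4,fy=4,interpolation=cv2.INTER_CUBIC)[:600])
```

```text
[0.52817266 0.3144515  0.1502655 ] [-1.56645682 -0.00639474 -0.31535435] [ 0.43167445  0.02917046 -1.02814566] [0.02731596 0.00878446 0.02915307]
0.085 0  
0.09 0  
0.095 0  
0.1 5 [0.52708204 0.31924209 0.10159071] [0.00693697 0.00323671 0.00173334]
0.105 17 [0.52665337 0.31963413 0.10544473] [0.01036093 0.00478046 0.0040889 ]
0.11 16 [0.52677791 0.32049289 0.11032325] [0.01031277 0.00514321 0.00444765]
0.115 19 [0.52627343 0.31959563 0.11485169] [0.01025676 0.00656191 0.00461012]
0.12 20 [0.52681581 0.32005824 0.12014103] [0.01023715 0.00576985 0.00433896]
0.125 17 [0.52686707 0.31961087 0.12507327] [0.01023073 0.00371249 0.00460217]
0.13 20 [0.52616205 0.3197329  0.12997474] [0.01000393 0.00701247 0.00474849]
```

View pics/c2.png

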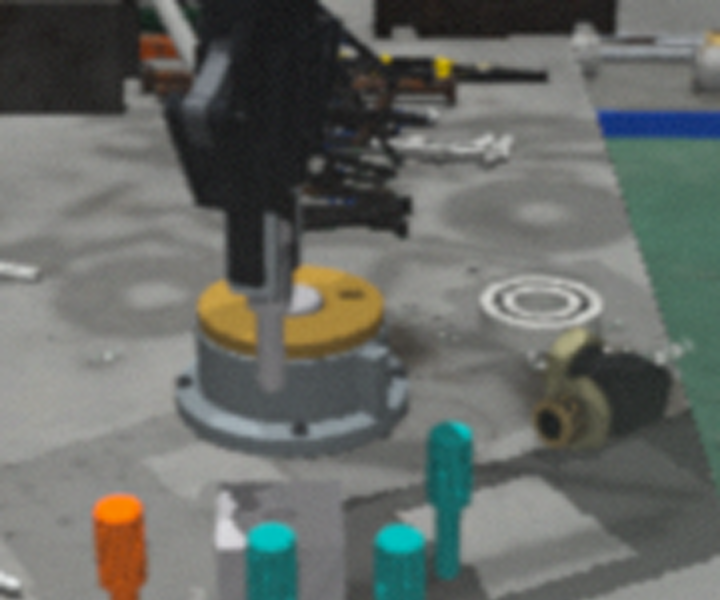

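The pin is held upright; its shank hangs at crop (270,340) with the point near z = 0.10. The hole shows at (350,295). Next I'll move over the hole.

```bash
cat >> h.py <<'E'
from scipy.spatial.transform import Rotation as R
def st(tx=None,ty=None):
    s=arm.read_state();p=s['tool_pos']
    dr=(R.from_euler('xyz',[-np.pi/2,0,-.315])*R.from_euler('xyz',s['eef_rot']).inv()).as_rotvec(degrees=True)
    print('t',round(s['time_s'],2),'p',np.round(p,4),'rotfix',np.round(dr,2),'F',np.round(s['ft_force'],2),'T',np.round(s['ft_torque'],3),'w',round(s['grip_width'],4))
E
python3 -c "
from h import *
st()"
```

```text
t 3.45 p [0.5274 0.314  0.1484] rotfix [-0.06  0.32  0.02] F [ 0.92  0.13 -1.09] T [ 0.014  0.034 -0.02 ] w 0.0177
```

>>> send_rows:
  delta_rot:
    - [0, 0.2, 0]
    - [0, 0.2, 0]
    - [0, 0.2, 0]
    - [0, 0.2, 0]
    - [0, 0.2, 0]
    - [0, 0.2, 0]
    - [0, 0.2, 0]
    - [0, 0.2, 0]
    - [0, 0.2, 0]
  delta_pos:
    - [-0.005, -0.03, 0]
    - [-0.011, -0.07, 0]
    - [-0.018, -0.11, 0]
    - [-0.024, -0.15, 0]
    - [-0.0295, -0.18, 0]
    - [-0.0295, -0.1875, 0]
    - [-0.0295, -0.1875, 0]
    - [-0.0295, -0.1875, 0]
    - [-0.0295, -0.1875, 0]
  fingers: [0.01, 0.01, 0.01, 0.01, 0.01, 0.01, 0.01, 0.01, 0.01]

```text
time_s: 4.35
tool_pos: [0.4981, 0.1275, 0.1483]
eef_rot: [-1.569, -0.002, -0.314]
ft_force: [0.1, 0.6, -0.9]
grip_width: 0.0177
```

Run:
```python
from h import *
st()
p,d=snap('side','side3');q,e=snap('top','top3')
v,u=np.mgrid[120:200,260:350];u=u.ravel();v=v.ravel();Q=pts('side',d,u,v)
for z in np.arange(.095,.14,.008):
    j=(np.hypot(Q[:,0]-.497,Q[:,1]-.127)<.02)&(abs(Q[:,2]-z)<.004); print(round(z,3),j.sum(),np.round(Q[j].mean(0),4) if j.any() else '')
a=cv2.resize(p[120:230,250:370][:,:,::-1],None,fx=4,fy=4,interpolation=cv2.INTER_CUBIC)
cv2.imwrite('pics/c3.png',a)
```

```text
t 4.35 p [0.4981 0.1275 0.1483] rotfix [-0.07  0.12 -0.03] F [ 0.08  0.62 -0.89] T [0.006 0.052 0.031] w 0.0177
0.095 4 [0.4963 0.1317 0.0988]
0.103 18 [0.4962 0.1327 0.1041]
0.111 19 [0.4965 0.1331 0.1113]
0.119 22 [0.4959 0.1325 0.1187]
0.127 23 [0.4965 0.1338 0.1274]
0.135 19 [0.4964 0.1338 0.1351]
```

View pics/c3.png

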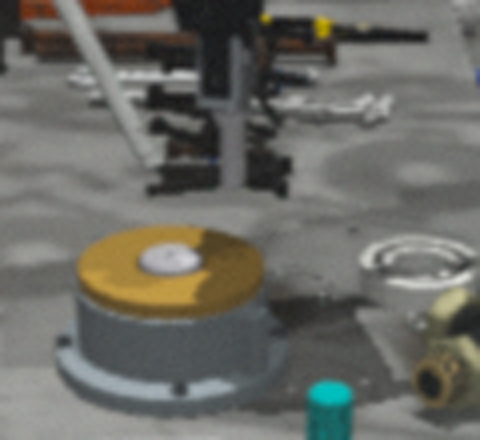

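>>> send_rows:
  delta_rot:
    - [0, 0.1, 0]
    - [0, 0.1, 0]
    - [0, 0.1, 0]
    - [0, 0.1, 0]
    - [0, 0.1, 0]
    - [0, 0.1, 0]
  delta_pos:
    - [0, -0.0005, -0.01]
    - [0, -0.0007, -0.02]
    - [0, -0.0007, -0.03]
    - [0, -0.0007, -0.036]
    - [0, -0.0007, -0.036]
    - [0, -0.0007, -0.036]
  fingers: [0.01, 0.01, 0.01, 0.01, 0.01, 0.01]

```text
time_s: 5.05
tool_pos: [0.498, 0.1267, 0.1121]
eef_rot: [-1.57, 0.0, -0.314]
ft_force: [0.9, 0.3, -0.9]
grip_width: 0.0176
```

>>> send_rows:
  delta_rot:
    - [0, 0, 0]
    - [0, 0, 0]
    - [0, 0, 0]
    - [0, 0, 0]
  delta_pos:
    - [0, 0, -0.001]
    - [0, 0, -0.002]
    - [0, 0, -0.003]
    - [0, 0, -0.003]
  fingers: [0.01, 0.01, 0.01, 0.01]

```text
time_s: 5.45
tool_pos: [0.4979, 0.1267, 0.1091]
eef_rot: [-1.57, 0.0, -0.314]
ft_force: [-1.1, -0.3, -0.4]
grip_width: 0.0177
```

```bash
python3 -c "
from h import *
st()"
```

```text
t 5.45 p [0.4979 0.1267 0.1091] rotfix [-0.06 -0.01 -0.04] F [-1.08 -0.35 -0.37] T [-0.014 -0.025 -0.083] w 0.0177
```

>>> send_rows:
  delta_rot:
    - [0, 0, 0]
    - [0, 0, 0]
    - [0, 0, 0]
    - [0, 0, 0]
  delta_pos:
    - [0, 0, -0.001]
    - [0, 0, -0.002]
    - [0, 0, -0.003]
    - [0, 0, -0.003]
  fingers: [0.01, 0.01, 0.01, 0.01]

```text
time_s: 5.85
tool_pos: [0.4978, 0.1266, 0.106]
eef_rot: [-1.57, 0.001, -0.314]
ft_force: [0.1, -0.0, -0.0]
grip_width: 0.0179
```

```bash
python3 -c "
from h import *
st()"
```

```text
t 5.85 p [0.4978 0.1266 0.106 ] rotfix [-0.06 -0.02 -0.05] F [ 0.06 -0.01 -0.02] T [-0.008  0.003  0.013] w 0.0179
```

>>> send_rows:
  delta_rot:
    - [0, 0, 0]
    - [0, 0, 0]
    - [0, 0, 0]
    - [0, 0, 0]
    - [0, 0, 0]
  delta_pos:
    - [0, 0, -0.001]
    - [0, 0, -0.002]
    - [0, 0, -0.003]
    - [0, 0, -0.004]
    - [0, 0, -0.004]
  fingers: [0.01, 0.01, 0.01, 0.01, 0.01]

```text
time_s: 6.35
tool_pos: [0.4977, 0.1266, 0.1018]
eef_rot: [-1.57, 0.001, -0.314]
ft_force: [-0.9, 0.3, -1.2]
grip_width: 0.018
```

```bash
python3 -c "
from h import *
st()"
```

```text
t 6.35 p [0.4977 0.1266 0.1018] rotfix [-0.05 -0.03 -0.05] F [-0.86  0.33 -1.18] T [-0.06   0.017 -0.005] w 0.018
```

>>> send_rows:
  delta_rot:
    - [0, 0, 0]
    - [0, 0, 0]
    - [0, 0, 0]
    - [0, 0, 0]
  delta_pos:
    - [0, 0, -0.001]
    - [0, 0, -0.002]
    - [0, 0, -0.0025]
    - [0, 0, -0.0025]
  fingers: [0.01, 0.01, 0.01, 0.01]

```text
time_s: 6.75
tool_pos: [0.4981, 0.1266, 0.1]
eef_rot: [-1.57, 0.0, -0.314]
ft_force: [-1.1, -0.5, 8.0]
grip_width: 0.0176
```

```bash
python3 -c "
from h import *
st()
C=np.array([.5284,.1384])
r=.034
a0=np.radians(200.5)
for dg in range(0,95,5):
    a=np.radians(200.5-dg); print(dg, np.round(r*np.array([np.cos(a)-np.cos(a0),np.sin(a)-np.sin(a0)]),4))"
```

```text
t 6.75 p [0.4981 0.1266 0.1   ] rotfix [-0.06  0.01 -0.05] F [-1.11 -0.49  7.96] T [-0.135  0.446  0.027] w 0.0176
0 [0. 0.]
5 [-0.0009  0.0028]
10 [-0.0016  0.0057]
15 [-0.002   0.0086]
20 [-0.0022  0.0116]
25 [-0.002   0.0146]
30 [-0.0017  0.0175]
35 [-0.0011  0.0204]
40 [-0.0002  0.0233]
45 [0.0009 0.026 ]
50 [0.0023 0.0286]
55 [0.0038 0.0312]
60 [0.0056 0.0335]
65 [0.0076 0.0357]
70 [0.0098 0.0378]
75 [0.0121 0.0396]
80 [0.0146 0.0412]
85 [0.0172 0.0426]
90 [0.0199 0.0438]
```

>>> send_rows:
  delta_rot:
    - [0, 0, 0]
    - [0, 0, 0]
    - [0, 0, 0]
    - [0, 0, 0]
    - [0, 0, 0]
    - [0, 0, 0]
    - [0, 0, 0]
    - [0, 0, 0]
  delta_pos:
    - [0, 0, 0.002]
    - [0, 0, 0.002]
    - [-0.0009, 0.0028, 0.002]
    - [-0.0016, 0.0057, 0.002]
    - [-0.002, 0.0086, 0.002]
    - [-0.0022, 0.0116, 0.002]
    - [-0.002, 0.0146, 0.002]
    - [-0.002, 0.0146, 0.002]
  fingers: [0.01, 0.01, 0.01, 0.01, 0.01, 0.01, 0.01, 0.01]

```text
time_s: 7.55
tool_pos: [0.4961, 0.1417, 0.102]
eef_rot: [-1.57, 0.0, -0.314]
ft_force: [0.6, -1.4, -1.6]
grip_width: 0.0176
```

```bash
python3 -c "
from h import *
st()"
```

```text
t 7.55 p [0.4961 0.1417 0.102 ] rotfix [-0.07 -0.   -0.06] F [ 0.57 -1.43 -1.58] T [-0.126 -0.188 -0.021] w 0.0176
```

```bash
python3 -c "
import numpy as np
for d in range(174,105,-3):
    a=np.radians(d);print(d,np.round([.5300+.034*np.cos(a),.1384+.034*np.sin(a)],4))"
```

```text
174 [0.4962 0.142 ]
171 [0.4964 0.1437]
168 [0.4967 0.1455]
165 [0.4972 0.1472]
162 [0.4977 0.1489]
159 [0.4983 0.1506]
156 [0.4989 0.1522]
153 [0.4997 0.1538]
150 [0.5006 0.1554]
147 [0.5015 0.1569]
144 [0.5025 0.1584]
141 [0.5036 0.1598]
138 [0.5047 0.1612]
135 [0.506  0.1624]
132 [0.5072 0.1637]
129 [0.5086 0.1648]
126 [0.51   0.1659]
123 [0.5115 0.1669]
120 [0.513  0.1678]
117 [0.5146 0.1687]
114 [0.5162 0.1695]
111 [0.5178 0.1701]
108 [0.5195 0.1707]
```

>>> send_rows:
  delta_rot:
    - [0, 0, 0]
    - [0, 0, 0]
    - [0, 0, 0]
    - [0, 0, 0]
  delta_pos:
    - [0, 0, -0.001]
    - [0, 0, -0.002]
    - [0, 0, -0.0027]
    - [0, 0, -0.0027]
  fingers: [0.01, 0.01, 0.01, 0.01]

```text
time_s: 7.95
tool_pos: [0.4964, 0.1418, 0.1]
eef_rot: [-1.569, 0.0, -0.314]
ft_force: [-0.4, -2.2, 9.0]
grip_width: 0.0177
```

>>> send_rows:
  delta_rot:
    - [0, 0, 0]
    - [0, 0, 0]
    - [0, 0, 0]
    - [0, 0, 0]
  delta_pos:
    - [0.0001, 0.0006, -0.0005]
    - [0.0002, 0.0012, -0.0005]
    - [0.0003, 0.0018, -0.0005]
    - [0.0003, 0.0018, -0.0005]
  fingers: [0.01, 0.01, 0.01, 0.01]

```text
time_s: 8.35
tool_pos: [0.4964, 0.1428, 0.0999]
eef_rot: [-1.571, 0.0, -0.314]
ft_force: [-1.9, -6.0, 8.6]
grip_width: 0.0175
```

>>> send_rows:
  delta_rot:
    - [0, 0, 0]
    - [0, 0, 0]
    - [0, 0, 0]
    - [0, 0, 0]
  delta_pos:
    - [0.0001, 0.001, -0.0003]
    - [0.0002, 0.0018, -0.0003]
    - [0.0003, 0.0026, -0.0003]
    - [0.0003, 0.0026, -0.0003]
  fingers: [0.01, 0.01, 0.01, 0.01]

```text
time_s: 8.75
tool_pos: [0.4967, 0.1448, 0.1]
eef_rot: [-1.572, -0.0, -0.313]
ft_force: [0.1, -4.3, 6.2]
grip_width: 0.0177
```

>>> send_rows:
  delta_rot:
    - [0, 0, 0]
    - [0, 0, 0]
    - [0, 0, 0]
    - [0, 0, 0]
  delta_pos:
    - [0.0001, 0.001, -0.0003]
    - [0.0002, 0.0018, -0.0003]
    - [0.0005, 0.0026, -0.0003]
    - [0.0006, 0.0026, -0.0003]
  fingers: [0.01, 0.01, 0.01, 0.01]

```text
time_s: 9.15
tool_pos: [0.4974, 0.1472, 0.0998]
eef_rot: [-1.572, -0.0, -0.313]
ft_force: [0.2, -4.8, 5.3]
grip_width: 0.0178
```

>>> send_rows:
  delta_rot:
    - [0, 0, 0]
    - [0, 0, 0]
    - [0, 0, 0]
    - [0, 0, 0]
  delta_pos:
    - [0.0002, 0.001, -0.0003]
    - [0.0004, 0.0018, -0.0003]
    - [0.0006, 0.0025, -0.0003]
    - [0.0006, 0.0025, -0.0003]
  fingers: [0.01, 0.01, 0.01, 0.01]

```text
time_s: 9.55
tool_pos: [0.4979, 0.1499, 0.0993]
eef_rot: [-1.572, 0.0, -0.313]
ft_force: [2.4, -1.1, -0.4]
grip_width: 0.0179
```

>>> send_rows:
  delta_rot:
    - [0, 0, 0]
    - [0, 0, 0]
    - [0, 0, 0]
    - [0, 0, 0]
  delta_pos:
    - [0.0003, 0.001, -0.0003]
    - [0.0006, 0.0018, -0.0003]
    - [0.0009, 0.0025, -0.0003]
    - [0.0009, 0.0025, -0.0003]
  fingers: [0.01, 0.01, 0.01, 0.01]

```text
time_s: 9.95
tool_pos: [0.4988, 0.1525, 0.0989]
eef_rot: [-1.572, 0.0, -0.313]
ft_force: [1.2, -2.5, -1.4]
grip_width: 0.0174
```

```bash
python3 -c "
from h import *
st()"
```

```text
t 9.95 p [0.4988 0.1525 0.0989] rotfix [ 0.04 -0.03 -0.09] F [ 1.18 -2.52 -1.43] T [-0.381 -0.303  0.006] w 0.0174
```

The support has gone (z 0.0989, Fz about 0), so the point is over the dowel hole. I'll lower gently here.

>>> send_rows:
  delta_rot:
    - [0, 0, 0]
    - [0, 0, 0]
    - [0, 0, 0]
    - [0, 0, 0]
  delta_pos:
    - [0, 0, -0.0005]
    - [0, 0, -0.001]
    - [0, 0, -0.0015]
    - [0, 0, -0.0015]
  fingers: [0.01, 0.01, 0.01, 0.01]

```text
time_s: 10.35
tool_pos: [0.4988, 0.1526, 0.0973]
eef_rot: [-1.572, 0.0, -0.313]
ft_force: [1.6, -1.7, 0.3]
grip_width: 0.0175
```

```bash
python3 -c "
from h import *
st()"
```

```text
t 10.35 p [0.4988 0.1526 0.0973] rotfix [ 0.03 -0.03 -0.09] F [ 1.61 -1.74  0.25] T [-0.321 -0.145  0.035] w 0.0175
```

Going in freely. Continuing down.

>>> send_rows:
  delta_rot:
    - [0, 0, 0]
    - [0, 0, 0]
    - [0, 0, 0]
    - [0, 0, 0]
    - [0, 0, 0]
  delta_pos:
    - [0, 0, -0.001]
    - [0, 0, -0.002]
    - [0, 0, -0.003]
    - [0, 0, -0.004]
    - [0, 0, -0.004]
  fingers: [0.01, 0.01, 0.01, 0.01, 0.01]

```text
time_s: 10.85
tool_pos: [0.4987, 0.1525, 0.0931]
eef_rot: [-1.572, 0.001, -0.313]
ft_force: [0.0, -3.1, -2.0]
grip_width: 0.0176
```

```bash
python3 -c "
from h import *
st()"
```

```text
t 10.85 p [0.4987 0.1525 0.0931] rotfix [ 0.04 -0.04 -0.09] F [ 0.02 -3.08 -2.02] T [-0.382 -0.2    0.029] w 0.0176
```

>>> send_rows:
  delta_rot:
    - [0, 0, 0]
    - [0, 0, 0]
    - [0, 0, 0]
    - [0, 0, 0]
    - [0, 0, 0]
    - [0, 0, 0]
  delta_pos:
    - [0, -0.0005, -0.002]
    - [0, -0.0005, -0.004]
    - [0, -0.0005, -0.006]
    - [0, -0.0005, -0.008]
    - [0, -0.0005, -0.01]
    - [0, -0.0005, -0.01]
  fingers: [0.01, 0.01, 0.01, 0.01, 0.01, 0.01]

```text
time_s: 11.45
tool_pos: [0.4984, 0.152, 0.0827]
eef_rot: [-1.572, 0.001, -0.313]
ft_force: [0.5, -0.4, -1.1]
grip_width: 0.0176
```

```bash
python3 -c "
from h import *
st()"
```

```text
t 11.45 p [0.4984 0.152  0.0827] rotfix [ 0.05 -0.07 -0.09] F [ 0.49 -0.43 -1.08] T [-0.003 -0.072 -0.031] w 0.0176
```

>>> send_rows:
  delta_rot:
    - [0, 0, 0]
    - [0, 0, 0]
    - [0, 0, 0]
    - [0, 0, 0]
    - [0, 0, 0]
    - [0, 0, 0]
    - [0, 0, 0]
  delta_pos:
    - [0.0002, 0, -0.002]
    - [0.0002, 0, -0.004]
    - [0.0002, 0, -0.006]
    - [0.0002, 0, -0.008]
    - [0.0002, 0, -0.01]
    - [0.0002, 0, -0.0115]
    - [0.0002, 0, -0.0115]
  fingers: [0.01, 0.01, 0.01, 0.01, 0.01, 0.01, 0.01]

```text
time_s: 12.15
tool_pos: [0.4985, 0.152, 0.071]
eef_rot: [-1.572, 0.001, -0.313]
ft_force: [0.3, 0.0, -0.4]
grip_width: 0.0175
```

```bash
python3 -c "
from h import *
st()"
```

```text
t 12.15 p [0.4985 0.152  0.071 ] rotfix [ 0.05 -0.09 -0.09] F [ 0.25  0.   -0.37] T [ 0.006 -0.019  0.01 ] w 0.0175
```

>>> send_rows:
  delta_rot:
    - [0, 0, 0]
    - [0, 0, 0]
    - [0, 0, 0]
  delta_pos:
    - [0, 0, -0.0007]
    - [0, 0, -0.0013]
    - [0, 0, -0.0013]
  fingers: [0.01, 0.01, 0.01]

```text
time_s: 12.45
tool_pos: [0.4986, 0.152, 0.0701]
eef_rot: [-1.572, 0.001, -0.313]
ft_force: [-2.1, -0.4, 5.1]
grip_width: 0.0174
```

```bash
python3 -c "
from h import *
st()"
```

```text
t 12.45 p [0.4986 0.152  0.0701] rotfix [ 0.05 -0.08 -0.09] F [-2.09 -0.39  5.09] T [-0.086  0.189 -0.01 ] w 0.0174
```

The head is on the flange (TCP 0.070, 5 N, as expected). Releasing now, then going straight up.

>>> send_rows:
  delta_rot:
    - [0, 0, 0]
    - [0, 0, 0]
    - [0, 0, 0]
    - [0, 0, 0]
    - [0, 0, 0]
  delta_pos:
    - [0, 0, 0.0005]
    - [0, 0, 0.0005]
    - [0, 0, 0.0005]
    - [0, 0, 0.0005]
    - [0, 0, 0.0005]
  fingers: [0.025, 0.035, 0.045, 0.045, 0.045]

```text
time_s: 12.95
tool_pos: [0.4986, 0.152, 0.0706]
eef_rot: [-1.572, 0.001, -0.313]
ft_force: [-0.1, 0.1, 0.3]
grip_width: 0.0451
```

>>> send_rows:
  delta_rot:
    - [0, 0, 0]
    - [0, 0, 0]
    - [0, 0, 0]
    - [0, 0, 0]
    - [0, 0, 0]
    - [0, 0, 0]
    - [0, 0, 0]
    - [0, 0, 0]
  delta_pos:
    - [0, 0, 0.01]
    - [0, 0, 0.025]
    - [0, 0, 0.05]
    - [0, 0, 0.08]
    - [0, 0, 0.12]
    - [0, 0.03, 0.16]
    - [0, 0.06, 0.17]
    - [0, 0.08, 0.17]
  fingers: [0.045, 0.045, 0.045, 0.045, 0.045, 0.045, 0.045, 0.045]

```text
time_s: 13.75
tool_pos: [0.4999, 0.2341, 0.2443]
eef_rot: [-1.568, -0.003, -0.313]
ft_force: [0.8, -0.5, -0.5]
grip_width: 0.0452
```

>>> send_rows:
  delta_rot:
    - [0, 0, 0]
    - [0, 0, 0]
    - [0, 0, 0]
    - [0, 0, 0]
    - [0, 0, 0]
    - [0, 0, 0]
    - [0, 0, 0]
  delta_pos:
    - [-0.02, 0.04, 0]
    - [-0.05, 0.08, 0]
    - [-0.08, 0.12, 0]
    - [-0.11, 0.16, 0]
    - [-0.14, 0.2, 0]
    - [-0.15, 0.22, 0]
    - [-0.15, 0.22, 0]
  fingers: [0.045, 0.045, 0.045, 0.045, 0.045, 0.045, 0.045]

```text
time_s: 14.45
tool_pos: [0.3481, 0.4566, 0.245]
eef_rot: [-1.567, -0.003, -0.31]
ft_force: [0.5, 1.0, -0.1]
grip_width: 0.0448
```

Run:
```python
from h import *
st()
p,d=snap('side','side9');q,e=snap('top','top9')
for n,D in(('side',d),('top',e)):
    v,u=np.mgrid[120:230,250:400];u=u.ravel();v=v.ravel();Q=pts(n,D,u,v)
    j=(np.hypot(Q[:,0]-.497,Q[:,1]-.152)<.018)&(Q[:,2]>.066)&(Q[:,2]<.13);print(n,j.sum(),Q[j].mean(0),Q[j].max(0) if j.any() else '')
    if n=='top': k=j&(Q[:,2]>.09);print(Q[k].mean(0))
a=cv2.resize(p[130:290,220:400][:,:,::-1],None,fx=3,fy=3,interpolation=cv2.INTER_CUBIC)
b=cv2.resize(q[140:280,310:400][:,:,::-1],None,fx=2.8,fy=480/140,interpolation=cv2.INTER_CUBIC)
cv2.imwrite('pics/c9.png',np.hstack([a,b]))
```

```text
t 14.45 p [0.3481 0.4566 0.245 ] rotfix [-0.18  0.22 -0.29] F [ 0.5   1.01 -0.09] T [-0.058 -0.014  0.036] w 0.0448
side 158 [0.49755043 0.15942148 0.08336386] [0.507443   0.16638397 0.09763497]
top 83 [0.49529888 0.15263144 0.09167928] [0.50566061 0.16183727 0.09841325]
[0.49689284 0.15224352 0.09539577]
```

View pics/c9.png

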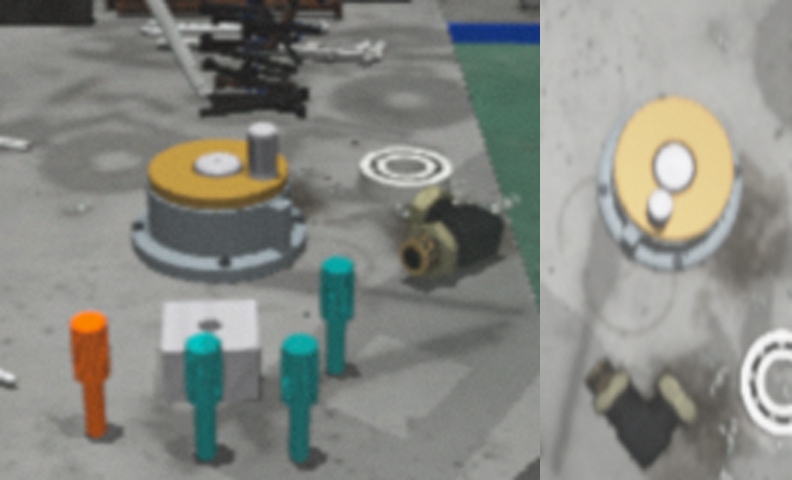

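The pin head sits on the flange at crop (262,150), with its top at z about 0.096, which is home. The stand is empty, and the bearing, elbow and decoys have not moved. Handing in.

```bash
python3 -c "
from station import arm
print(arm.job_done())"
```

```text
the job is handed in; nothing more can be done
None
```

The job is done and handed in: the steel pin is home through the bush and the dowel hole, and the gripper has let go. It took 14.5 s of the 72 s allowed.

- **What I did:** I took the pin from its stand and put it in the bush hole, about 60° past the rib. I then dragged the bush clockwise with the point resting lightly on the seat, at most 9 N down. The support vanished about 17° counter-clockwise of the rib, and the pin went down freely until the head met the flange at 5 N.
- **Last checks:** In the final pictures the head's top is about 96 mm above the bench, the height expected with the pin home. The bearing, the elbow and the other pins look unmoved, and the arm is well clear of everything.
- **Small disagreement:** The two cameras put the bush hole about 2 mm apart, within their calibration, and the pin still entered the hole at the first try. No check failed.

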